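# Move a pattern hanger to the next rail and snap it home

## Task

Lift the hanger with the pair of insole patterns over the end stop of the green rail, hang it on the brass rail, slide it along until its rod finds the notch in the rail, and press it gently down past the sprung catch so that it is fully home in the notch. Use no more than 25 N between hanger and rails, let go at the end, and leave the other things on the bench alone.

Things in the scene. Friction and masses are not known exactly. Their poses are not given: they have to be found in the camera images.
- hanger_rod (a point): Centre of the loose hanger's cross rod, the part that rides on a rail: steel, 8 mm diameter, 34 mm long, lying along this frame's x (across the rail); y runs along the rail, z up. Hanging on a rail, its centre is 4 mm above the rail's top. The hanger weighs about 0.35 kg and carries a pair of cork insole patterns.
- hanger_tab (a point): Centre of the orange grip tab on top of the hanger, 41 mm straight above the rod's centre: 18 mm across the rail (x), 14 mm along the rail (y), 42 mm tall (its ends are 20 and 62 mm above the rod's centre). Same axes as the rod.
- hanger_patterns (a point): Point midway between the hanger's two cork insole patterns, 85 mm straight below the rod's centre. The patterns hang one on either side of the rail, from 23 to 155 mm below the rod, each 60 mm wide (y), 5 mm thick (x), 24 mm apart on the inside and open below, so that they straddle a rail, its posts and stops.
- green_rail: Green rail that the hanger starts on, fixed. Origin on the bench under its middle; y along it, z up. Flat bar 10 mm thick (x), top 200 mm above the origin, y -100 to +100 mm. Near each end (y -94 and +94 mm) a stop, 12 mm long and thick, rises 18 mm above the bar. 12 mm thick posts; foot 110 x 210 mm, 16 mm high.
- brass_rail: Brass-topped next rail with dark end blocks, fixed. It stands end to end with the green one, left or right of it, with a gap; each is turned a little. Origin on the bench under its middle; y along it, z up. 10 to 12 mm thick (x), y -134 to +134 mm overall; stops at y -92 and +92 mm, 12 mm long and thick, rise 18 mm above the bar. Foot 110 x 260 mm, 16 mm high.
- brass_top (a point): Middle of the brass rail's top edge, 200 mm above the bench; axes as the brass rail. One notch, 11 mm wide (y) and 14.5 mm deep, crosses the top up to 25 mm either side of this point; its place changes and is not reported: feel or look for it. On its floor the rod's centre is 189.5 mm above the bench, 10.5 mm below this point.
- catch (a joint): Sprung round steel catch standing out 5 mm into the notch from its +y wall; 0 = out, grows to 0.005 m as it is pushed in. Slid along under its own weight (takes 1 to 4 N), the rod dips only 2 to 3 mm into the notch, then resists by 2 to 3 N more. 4 to 10 N straight down snaps it past the catch, and it drops on to the floor. The catch's squeeze on the rod counts as force too.
- hammer: Bystander: hammer lying on the bench, 260 mm long, under 50 mm high.
- wax_tin: Bystander: round steel tin, 72 mm across, 30 mm high; origin at the centre of its underside.
- brush_cup: Bystander: blue cup, 80 mm across, 90 mm high; origin at the centre of its underside.
- glue_pot: Bystander: white glue container 110 by 130 mm, 90 mm high, with a blue nozzle up to 220 mm; origin at the centre of its underside.
- heel_stack: Bystander: stack of heel pieces (one body), 64 mm across, 50 mm high; origin at the centre of its underside.
Not all that is in view belongs to the job. There is more than one size of the part that bears hanger_rod; the job needs the largest.

How it is judged:
By the outcome, as a careful person would: the job done as asked, in the order asked, and still so for the second after the job is handed in, with the robot touching nothing.
It also fails if it takes over 72 s, if anything falls off the work surface, if the arm or the gripper's body presses on something with over 40 N, if the wrist force passes 120 N, or if a joint passes its speed limit or range.

## Robot

A 6-joint arm with a two-finger parallel gripper is mounted at the origin on the work surface. World frame = base frame: x ahead of the robot, y to its left, z up, the work surface at z = 0. Lengths are in m, angles in degrees, forces in N, time in s.
With the tool pointing down it reaches from about 0.325 to 0.85 m from the base axis. Payload 15.5 kg.
Tool frame: the origin (TCP) lies midway between the tips of the shut fingers; the grasp point (between the pads) lies 19 mm behind it; y points along the fingers, x is the direction in which the jaws open and shut, and the axes are right-handed (so a half turn about y gives the same grasp; the last joint's range is limited). The gripper opens to 91 mm and grips with 3 to 60 N. Pads are 32 mm wide; open, the fingers measure 118 mm over their backs; the gripper's body (76 mm by 178 mm) begins 60 mm behind the grasp point.
Start: joints at [-70.273, 28.281, 77.091, -0, 74.628, -5.472], TCP at [0.266, -0.566, 0.214] pointing down, gripper open.
Joint ranges: [-166.48, 166.48], [-47.26, 123.95], [12.59, 153.08], [-70.14, 250.14], [6.76, 159.57], [-176.63, 176.63]. Speed limits (degrees/s): [108.29, 108.29, 147.25, 172.46, 172.46, 172.46].

## Interface

Orientations are given as a 3x3 rotation matrix whose columns are the frame's x, y, z axes.
In Python, from bench import ctrl gives the robot as it stands. The module is installed in compiled form; this text tells all that it offers. Calls block until the motion is done:
- ctrl.goto(position, orientation): joint-space move of the TCP to a pose.
- ctrl.move_l(position, vel=0.15, ori=None, contact_N=None): straight line of the TCP; ori=None keeps the orientation; vel is the mean speed in m/s. With contact_N (N) it stops when the force on the tool has changed by that much, and returns True; else False.
- ctrl.movej(angles): joint-space move.
- ctrl.command_gripper(opening): opening from 0.0 (shut) to 1.0 (fully open); the grip force is fixed at half the most; returns when the fingers have stopped.
- ctrl.sleep(seconds).
- ctrl.ik(position, orientation): joint angles nearest the present ones, or None.
- ctrl.read_camera(name): name is "side" or "top" or "wrist"; returns the picture (480x640x3 uint8, blue, green, red); there is no depth.
- ctrl.camera_params(name): a dict with "fx", "fy", "cx", "cy" (pixels), "pose" (4x4, takes a point from camera to world coordinates); the wrist camera has in their place "T_tool_cam" (4x4, takes a point from camera to tool coordinates, whose origin is the TCP and whose axes are the tool frame's). Camera axes: x right, y up, looking along -z (the intrinsics and any distortion apply to the point x, -y, -z); pixel columns grow to the right and rows downward; lengths in m; the calibration is good to about 2 mm. A picture is of the moment at which its call begins: read the wrist's pose just before it. camera_params takes no time and is no camera call.
A pose or a line that the arm cannot do raises ctrl.MotionError and nothing moves.
- ctrl.sign_off(): hands the job in, once; it reports no verdict.
Readings, each from a call of its own:
- ctrl.current_t(): time.
- ctrl.current_q(): joint angles.
- ctrl.current_dq(): joint speeds.
- ctrl.current_effort(): joint torques, N m.
- ctrl.current_tool_pos(): TCP position.
- ctrl.current_eef_rot(): TCP orientation.
- ctrl.current_contact_force(): force on the tool from outside, world axes, zero at the start.
- ctrl.current_wrist_torque(): the same for the moment, N m.
- ctrl.current_grip_width(): opening from 0.0 (shut) to 1.0 (fully open).
Only numpy, scipy, OpenCV 4.12 (cv2) and the standard library are available. Lean on these libraries where they do the work, as an engineer would, in place of code of your own. Each camera call takes 0.05 s, during which the arm holds its last target. There are 200 camera calls.

## Working session

There is one attempt and no reset: what is moved stays moved. The work goes in short steps, each a Python script; the robot and the scene stay as the last script left them, time stands still between calls to the robot, and variables do not carry over. Pictures are saved under pics/ and viewed, about 8 in all and at most 12, crops included, and the job is handed in when it is done.

```bash
mkdir -p pics; python3 - <<'E'
from bench import ctrl
import cv2,numpy as np
np.set_printoptions(precision=4,suppress=True)
for n in("side","top"):
    cv2.imwrite(f"pics/{n}0.png",ctrl.read_camera(n)); print(n,ctrl.camera_params(n))
print(ctrl.camera_params("wrist"),ctrl.current_eef_rot(),ctrl.current_t())
E
```

```text
side {'fx': 436.7854926735814, 'fy': 436.7854926735814, 'cx': 314.9378945427129, 'cy': 238.01714866629086, 'pose': array([[-0.7418,  0.3953, -0.5417, -0.0028],
       [-0.6705, -0.4212,  0.6107,  0.5069],
       [ 0.0132,  0.8163,  0.5775,  0.7163],
       [ 0.    ,  0.    ,  0.    ,  1.    ]])}
top {'fx': 440.6406720109182, 'fy': 440.6406720109182, 'cx': 319.0755978673171, 'cy': 238.69704679164624, 'pose': array([[ 0.0249,  0.992 , -0.1238,  0.3924],
       [-0.9997,  0.0246, -0.0044, -0.0546],
       [-0.0014,  0.1238,  0.9923,  1.0156],
       [ 0.    ,  0.    ,  0.    ,  1.    ]])}
{'fx': 381.17783341310036, 'fy': 381.17783341310036, 'cx': 318.1084439900942, 'cy': 240.14303180384454, 'T_tool_cam': array([[ 1.    ,  0.0002, -0.0001,  0.    ],
       [-0.0001,  0.2463, -0.9692, -0.1703],
       [-0.0001,  0.9692,  0.2463,  0.0692],
       [ 0.    ,  0.    ,  0.    ,  1.    ]])} [[ 0.4257 -0.0004  0.9049]
 [-0.9049  0.001   0.4257]
 [-0.0011 -1.      0.0001]] 0.1
```

View pics/side0.png

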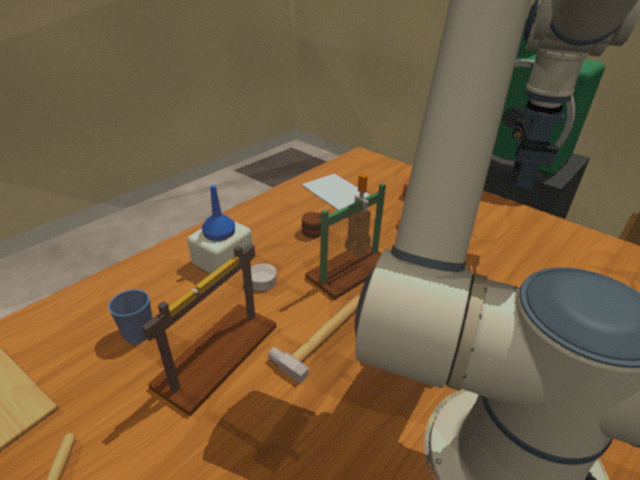

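View pics/top0.png

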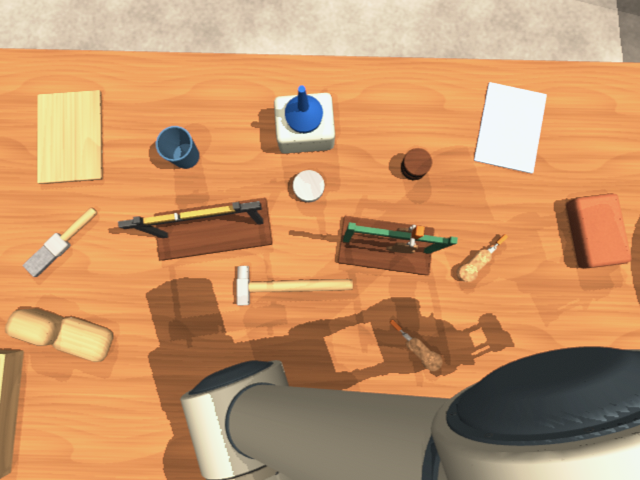

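Top view: the green rail runs from about (350,230) to (450,240), with its hanger near (413,235). The brass rail runs from (125,225) to (258,206), its notch near (177,216). Two smaller hangers lie on the bench at (483,260) and (420,345).

```bash
cat > h.py <<'E'
from bench import ctrl
import cv2,numpy as np
np.set_printoptions(precision=4,suppress=True)
def cam(n):
    p=ctrl.camera_params(n)
    if n=="wrist":
        T=np.eye(4);T[:3,:3]=ctrl.current_eef_rot();T[:3,3]=ctrl.current_tool_pos();p["pose"]=T@p["T_tool_cam"]
    return p
def ray(p,u,v):
    d=np.array([(u-p["cx"])/p["fx"],-(v-p["cy"])/p["fy"],-1.]);T=p["pose"];return T[:3,3],T[:3,:3]@d
def onz(p,uv,z):
    o,d=ray(p,*uv);return o+d*(z-o[2])/d[2]
def proj(p,X):
    T=p["pose"];c=T[:3,:3].T@(np.asarray(X)-T[:3,3]);return np.array([p["cx"]+p["fx"]*c[0]/-c[2],p["cy"]+p["fy"]*c[1]/c[2]])
def R(yaw): # jaws open along yaw direction (deg), tool down
    a=np.radians(yaw);x=np.array([np.cos(a),np.sin(a),0]);y=np.array([0,0,-1.]);return np.c_[x,y,np.cross(x,y)]
E
python3 - <<'E'
from h import *
im=cv2.imread("pics/top0.png")
a=cv2.resize(im[190:270,115:275],None,fx=5,fy=5,interpolation=cv2.INTER_CUBIC)[:300]
b=cv2.resize(im[210:270,330:490],None,fx=5,fy=5,interpolation=cv2.INTER_CUBIC)
cv2.imwrite("pics/crop1.png",np.vstack([a,b]))
E
```

```text
(no output)
```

View pics/crop1.png

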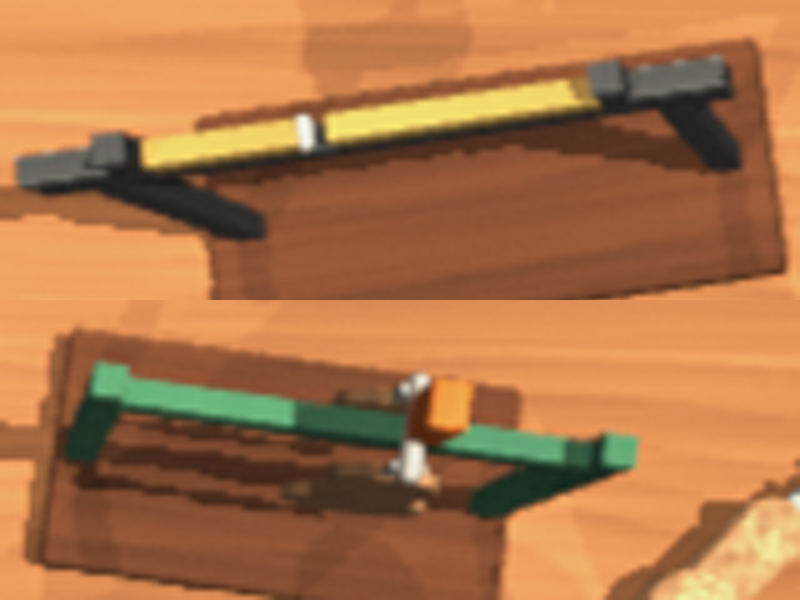

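```bash
python3 - <<'E'
from h import *
p=cam("top")
B=lambda x,y:(115+x/5,190+y/5)
G=lambda x,y:(330+x/5,210+(y-300)/5)
for n,uv,z in [("brL",B(18,169),.2),("brR",B(728,78),.2),("brSL",B(118,146),.218),("brSR",B(608,76),.218),("notch",B(311,134),.2),
 ("gSL",G(112,378),.218),("gSR",G(620,450),.218),("tabtop",G(456,404),.266),("rodA",G(415,386),.204),("rodB",G(412,460),.204)]:
    print(n,onz(p,uv,z))
E
```

```text
brL [0.5129 0.3254 0.2   ]
brR [0.5541 0.0607 0.2   ]
brSL [0.5197 0.281  0.218 ]
brSR [0.5502 0.1024 0.218 ]
notch [0.5289 0.2164 0.2   ]
gSL [ 0.5175 -0.1114  0.218 ]
gSR [ 0.4955 -0.297   0.218 ]
tabtop [ 0.5039 -0.2263  0.266 ]
rodA [ 0.5195 -0.2252  0.204 ]
rodB [ 0.4917 -0.2241  0.204 ]
```

```bash
python3 - <<'E'
from h import *
ctrl.goto([.505,-.2255,.33],R(-96.8))
ctrl.command_gripper(.6)
p=cam("wrist"); im=ctrl.read_camera("wrist"); cv2.imwrite("pics/w1.png",im); np.save("w1.npy",p)
print(ctrl.current_tool_pos(),ctrl.current_t(),ctrl.current_contact_force())
for X in([.505,-.2255,.266],[.5195,-.2252,.204],[.4955,-.297,.218],[.5175,-.1114,.218]): print(proj(p,X))
E
```

```text
[ 0.505  -0.2255  0.33  ] 2.4583 [-0.0401 -0.1617 -0.4441]
[318.1767 254.8085]
[315.5517 215.0586]
[412.6281 238.1738]
[167.6732 238.4099]
```

View pics/w1.png

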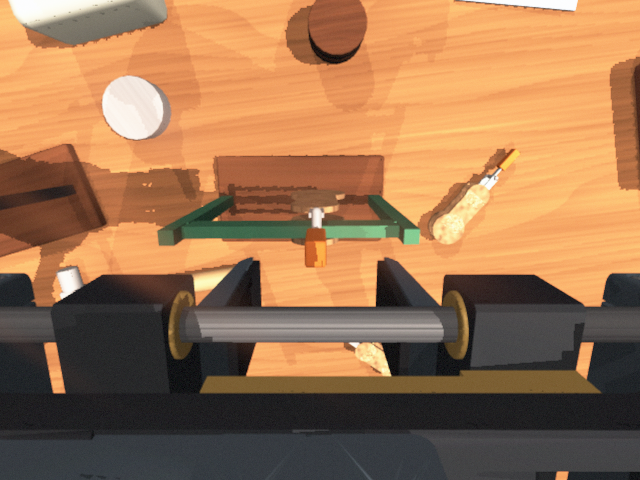

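Wrist view: the tab top is at about (316,256), within 2 px of the prediction. The green rail is level in the image at row 232, so the yaw is good and I can grasp.

```bash
python3 - <<'E'
from h import *
p=np.load("w1.npy",allow_pickle=True).item(); t=onz(p,(316,256),.266); print(t)
x,y=t[0],t[1]
print(ctrl.move_l([x,y,.228],vel=.1,contact_N=5))
ctrl.command_gripper(0); f0=ctrl.current_contact_force(); print(ctrl.current_tool_pos(),f0,ctrl.current_grip_width()*91)
ctrl.move_l([x,y,.25],vel=.04); print(ctrl.current_contact_force()-f0,ctrl.current_wrist_torque())
ctrl.move_l([x,y,.41],vel=.12); ctrl.sleep(.3)
print(ctrl.current_contact_force()-f0,ctrl.current_grip_width()*91,ctrl.current_t())
for n in("side","wrist"): cv2.imwrite(f"pics/{n}2.png",ctrl.read_camera(n))
a=cv2.imread("pics/side2.png")[60:300,120:440]; b=cv2.imread("pics/wrist2.png")
cv2.imwrite("pics/c2.png",np.vstack([cv2.resize(a,(640,480))[:400],b[180:380]]))
E
```

```text
[ 0.5044 -0.224   0.266 ]
False
[ 0.5044 -0.2239  0.228 ] [0.6375 1.1668 0.8574] 13.77273269732377
[-0.2373 -1.4568 -4.0554] [0.0594 0.0433 0.013 ]
[-1.0808 -1.1447 -4.5825] 14.033283160515513 6.8083
```

View pics/c2.png

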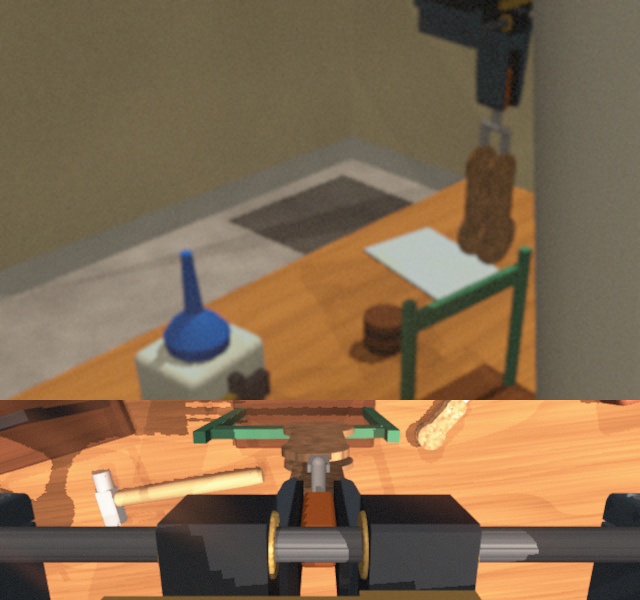

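Side view: the hanger is held upright, clear of the green rail, with both patterns hanging straight. Now I'll carry it over the brass rail.

```bash
python3 - <<'E'
from h import *
ctrl.move_l([.536,.172,.42],vel=.13,ori=R(-81.15)); ctrl.sleep(.3)
p=cam("wrist"); im=ctrl.read_camera("wrist"); cv2.imwrite("pics/w3.png",im); np.save("w3.npy",p)
print(ctrl.current_tool_pos(),ctrl.current_t())
for X in([.5197,.281,.218],[.5502,.1024,.218],[.5289,.2164,.2],[.5129,.3254,.2],[.5541,.0607,.2]): print(proj(p,X))
cv2.imwrite("pics/w3c.png",cv2.resize(im[160:300,120:520],None,fx=2,fy=2,interpolation=cv2.INTER_CUBIC))
E
```

```text
[0.536 0.172 0.42 ] 10.4667
[206.7449 214.6944]
[389.7104 211.9936]
[274.6271 212.3336]
[168.3024 211.4484]
[426.7481 211.3911]
```

View pics/w3c.png

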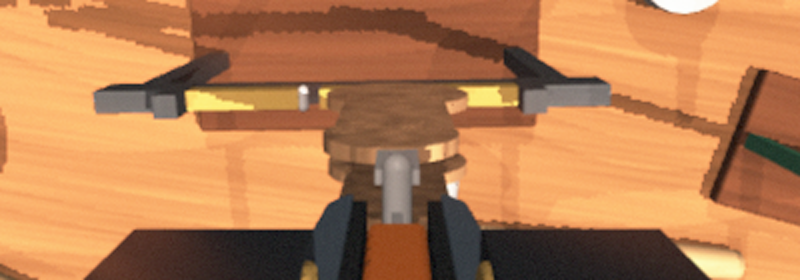

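```bash
python3 - <<'E'
from h import *
from scipy import stats
def edges(im,mask,cols):
    out=[]
    for c in cols:
        r=np.where(mask[:,c])[0]
        if len(r)>4: out.append((c,r.min(),r.max()+1))
    return np.array(out)
for f,lo,hi,rows,cols in [("w1",(40,60,0),(95,255,255),(205,260),list(range(188,300,2))+list(range(335,395,2))),
                    ("w3",(20,150,120),(34,255,255),(190,230),list(range(216,268,1))+list(range(284,290))+list(range(354,377)))]:
    im=cv2.imread(f"pics/{f}.png"); p=np.load(f+".npy",allow_pickle=True).item()
    hsv=cv2.cvtColor(im,cv2.COLOR_BGR2HSV); m=cv2.inRange(hsv,lo,hi); m[:rows[0]]=0;m[rows[1]:]=0
    e=edges(im,m,cols)
    for k,n in((1,"upper"),(2,"lower")):
        l=stats.theilslopes(e[:,k],e[:,0]); P=[onz(p,(c,l[1]+l[0]*c),.2) for c in (200,400)]
        d=P[0]-P[1]; print(f,n,l[0],l[1]+l[0]*300,P[0][:2],P[1][:2],"dir",np.degrees(np.arctan2(d[1],d[0])))
    print(e[::12].tolist())
    if f=="w3": print([int(m[200:215,c].sum()//255) for c in range(264,290)])
E
```

```text
w1 upper 0.036036036036036036 221.97297297297297 [ 0.5271 -0.1329] [ 0.5022 -0.2916] dir 81.08018149232105
w1 lower 0.0 238.0 [ 0.5111 -0.1297] [ 0.4919 -0.2909] dir 83.18314298944482
[[188, 215, 238], [212, 205, 238], [236, 221, 238], [260, 221, 238], [284, 221, 238], [343, 225, 238], [367, 225, 238], [391, 206, 237]]Traceback (most recent call last):
  File "<stdin>", line 15, in <module>
IndexError: too many indices for array: array is 1-dimensional, but 2 were indexed
```

```bash
python3 - <<'E'
from h import *
from scipy import stats
im=cv2.imread("pics/w3.png"); p=np.load("w3.npy",allow_pickle=True).item()
hsv=cv2.cvtColor(im,cv2.COLOR_BGR2HSV)
for c in(240,360): print(c,[(r,*im[r,c].tolist(),hsv[r,c,0]) for r in range(197,220)])
for r in (206,209): print(r,[(c,*im[r,c].tolist()) for c in range(262,286)])
E
```

```text
240 [(197, 68, 103, 178, np.uint8(10)), (198, 69, 105, 180, np.uint8(10)), (199, 65, 103, 179, np.uint8(10)), (200, 63, 95, 162, np.uint8(10)), (201, 53, 69, 105, np.uint8(9)), (202, 47, 58, 77, np.uint8(11)), (203, 51, 77, 105, np.uint8(14)), (204, 56, 104, 141, np.uint8(17)), (205, 65, 128, 171, np.uint8(18)), (206, 77, 150, 204, np.uint8(17)), (207, 79, 151, 204, np.uint8(17)), (208, 75, 150, 203, np.uint8(18)), (209, 77, 151, 204, np.uint8(17)), (210, 77, 150, 204, np.uint8(17)), (211, 97, 192, 234, np.uint8(21)), (212, 126, 236, 252, np.uint8(26)), (213, 123, 236, 252, np.uint8(26)), (214, 105, 211, 243, np.uint8(23)), (215, 67, 112, 177, np.uint8(12)), (216, 57, 88, 157, np.uint8(9)), (217, 61, 88, 157, np.uint8(8)), (218, 61, 91, 158, np.uint8(9)), (219, 62, 91, 160, np.uint8(9))]
360 [(197, 61, 93, 160, np.uint8(10)), (198, 61, 92, 158, np.uint8(10)), (199, 55, 76, 122, np.uint8(9)), (200, 50, 57, 70, np.uint8(11)), (201, 49, 74, 97, np.uint8(16)), (202, 50, 95, 132, np.uint8(16)), (203, 80, 159, 211, np.uint8(18)), (204, 116, 227, 252, np.uint8(24)), (205, 121, 234, 252, np.
[... 812 characters left out ...]
 71, 92), (277, 66, 73, 93), (278, 63, 70, 93), (279, 91, 160, 193), (280, 120, 229, 249), (281, 121, 234, 251), (282, 120, 231, 249), (283, 98, 190, 227), (284, 68, 107, 150), (285, 63, 93, 137)]
209 [(262, 74, 147, 199), (263, 74, 147, 199), (264, 78, 150, 200), (265, 76, 146, 200), (266, 76, 148, 200), (267, 75, 147, 199), (268, 82, 146, 192), (269, 120, 149, 180), (270, 163, 174, 194), (271, 162, 174, 193), (272, 146, 156, 174), (273, 118, 125, 144), (274, 81, 88, 105), (275, 72, 77, 97), (276, 68, 77, 96), (277, 76, 81, 101), (278, 74, 80, 98), (279, 73, 105, 137), (280, 78, 142, 193), (281, 79, 154, 212), (282, 78, 147, 201), (283, 65, 116, 161), (284, 58, 84, 126), (285, 62, 91, 136)]
```

```bash
python3 - <<'E'
from h import *
im=cv2.imread("pics/w3.png").astype(float); p=np.load("w3.npy",allow_pickle=True).item()
pts=[]
for c in list(range(216,266,2))+list(range(356,376,2)):
    g=im[206:220,c,1]; r=206+np.argmin(np.diff(g))+.5; 
    d=np.diff(g); k=np.argmin(d); w=-np.minimum(d[max(0,k-1):k+2],0); r=206+max(0,k-1)+(w@np.arange(len(w)))/w.sum()+1
    pts.append((c+.5,r))
pts=np.array(pts); l=np.polyfit(pts[:,0],pts[:,1],1); print(l,np.std(pts[:,1]-np.polyval(l,pts[:,0])))
P=[onz(p,(c,np.polyval(l,c)),.2) for c in(210,380)]; d=P[0]-P[1];print(P,np.degrees(np.arctan2(d[1],d[0])))
n=onz(p,(273.9,np.polyval(l,273.9)),.2); print("near edge at notch",n)
for c,r in((167.5,211),(424.5,207)): print(onz(p,(c,r),.2))
E
```

```text
[ -0.0142 218.4783] 0.09799472637897194
[array([0.5153, 0.2823, 0.2   ]), array([0.5449, 0.1083, 0.2   ])] 99.66068595516123
near edge at notch [0.5264 0.2168 0.2   ]
[0.5132 0.3262 0.2   ]
[0.5582 0.064  0.2   ]
```

```bash
cat >> h.py <<'E'
N=np.array([.5310,.2175]); u=np.array([-.1679,.9858]); nrm=np.array([.9858,.1679]); Q=R(-80.34)
def P(s,z): return [*(N+s*u),z]
def F(f0): 
    f=np.mean([ctrl.current_contact_force() for _ in range(3)],0)-f0; return np.array([f[:2]@u,f[:2]@nrm,f[2]])
E
python3 - <<'E'
from h import *
ctrl.move_l(P(-.045,.42),vel=.05,ori=Q)
ctrl.move_l(P(-.045,.25),vel=.1); ctrl.sleep(.4)
f0=np.mean([ctrl.current_contact_force() for _ in range(5)],0); np.save("f0.npy",f0); print("free",f0,ctrl.current_t(),ctrl.current_tool_pos())
print(ctrl.move_l(P(-.045,.2275),vel=.015,contact_N=2.0)); ctrl.sleep(.2)
print(ctrl.current_tool_pos(),F(f0),ctrl.current_wrist_torque(),ctrl.current_t())
for n in("side","wrist"): cv2.imwrite(f"pics/{n}4.png",ctrl.read_camera(n))
a=cv2.imread("pics/side4.png")[180:410,60:380]; b=cv2.imread("pics/wrist4.png")
cv2.imwrite("pics/c4.png",np.vstack([cv2.resize(a,(640,460)),b[200:330]]))
E
```

```text
free [-0.1045 -0.0381 -3.6717] 12.9667 [0.5386 0.1731 0.2501]
True
[0.5385 0.1731 0.2279] [-0.2984  0.4569 11.2509] [ 0.0325 -0.0611  0.0307] 14.5333
```

View pics/c4.png

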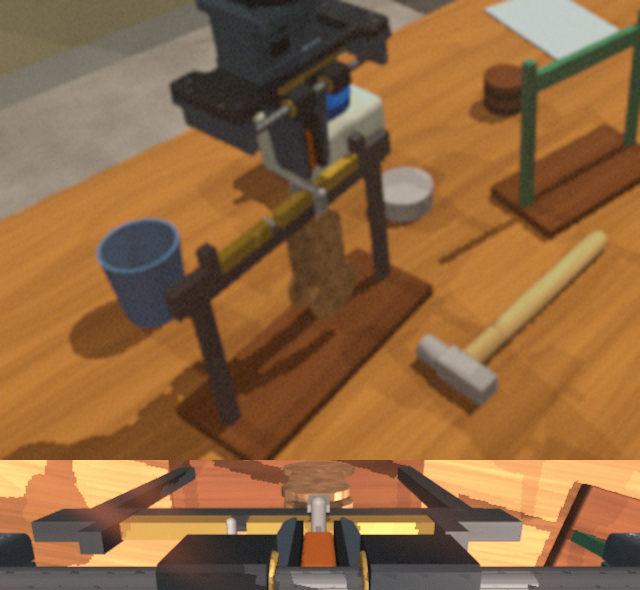

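The rod is on the brass bar and the patterns straddle it. The notch is at about (232,525) in the lower panel, to the left. Contact stiffness is high, so I'll relax the force first and then slide under force control.

```bash
python3 - <<'E'
from h import *
f0=np.load("f0.npy"); z=.2279; s=-.045; log=[]
for i in range(6):
    f=F(f0)
    if f[2]<4: break
    z+=.00015; ctrl.move_l(P(s,z),vel=.01)
    log.append((z*1e3,F(f0)[2]))
print(np.array(log),ctrl.current_t())
log=[]; z0=z
while s<.004:
    ds=.002 if s<-.012 else .0007
    s+=ds; ctrl.move_l(P(s,z),vel=.02); f=F(f0); log.append((s*1e3,z*1e3,*f))
    if f[0]<-5 or f[2]>10 or (z<z0-.0015 and f[0]<-2.5): print("stop"); break
    z+=np.clip((f[2]-2.5)*3e-5,-.0004,.0003)
    if z<z0-.0045: print("deep"); break
print(np.array(log)[::1],ctrl.current_tool_pos(),ctrl.current_t())
E
```

```text
[[228.05     4.2731]
 [228.2      2.0811]] 15.15
[[-43.     228.2     -0.2783  -0.6366   1.1089]
 [-41.     228.1583  -0.1266   0.8083   2.2316]
 [-39.     228.1502   0.2848   0.0487   1.9   ]
 [-37.     228.1322   0.0347   0.677    2.0545]
 [-35.     228.1189   0.191    0.0801   1.5854]
 [-33.     228.0914  -0.7803  -0.1217   2.2646]
 [-31.     228.0844   0.7148   0.9926   1.8852]
 [-29.     228.0659  -0.0753  -1.1965   2.5034]
 [-27.     228.066    0.1931   0.3979   2.3309]
 [-25.     228.0609  -0.6166   0.3166   2.5417]
 [-23.     228.0622  -0.0216  -0.2759   3.642 ]
 [-21.     228.0965  -0.0823   0.6181   3.4689]
 [-19.     228.1255  -0.1652   0.2154   1.453 ]
 [-17.     228.0941   0.0075   0.3584   2.399 ]
 [-15.     228.0911  -0.1976   0.3196   2.6602]
 [-13.     228.0959   0.2434   0.2842   2.3382]
 [-11.     228.091   -0.791    0.126    1.9496]
 [-10.3    228.0745  -1.4341   0.2223   3.3947]
 [ -9.6    228.1014   0.2211  -0.7327   1.3069]
 [ -8.9    228.0656  -1.1672  -0.5598   1.8165]
 [ -8.2    228.0451  -1.3579   0.5746   2.9226]
 [ -7.5    228.0577  -1.0718  -0.005    2.6893]
 [ -6.8    228.0634  -0.5567  -0.2155   4.1195]
 [ -6.1    228.112   -0.2832   0.5648   2.644 ]
 [ -5.4    228.1163  -0.1452   0.4129   0.3587]
 [ -4.7    228.0521   0.2584   0.5506   1.2949]
 [ -4.     228.0159  -0.0752   0.8402   0.1467]
 [ -3.3    227.9453   0.5921   0.2566   0.4423]
 [ -2.6    227.8836  -0.4549   0.3949   0.6111]
 [ -1.9    227.8269  -0.0651   0.975    0.2527]
 [ -1.2    227.7595   0.0095   0.3891  -0.2662]
 [ -0.5    227.6765   0.1048  -0.738    0.3617]
 [  0.2    227.6124  -0.2273  -0.1915   0.0534]
 [  0.9    227.539    0.5223  -0.5504   0.7713]
 [  1.6    227.4871  -1.2663   1.254    3.7026]
 [  2.3    227.5232  -1.1809  -0.3273   7.0681]
 [  3.     227.6602  -0.0008   0.1492   7.6135]
 [  3.7    227.8136   0.6977   0.7348   6.6585]
 [  4.4    227.9384  -0.0854   0.7487   4.9978]] [0.5302 0.2219 0.2279] 24.9
```

```bash
python3 - <<'E'
from h import *
f0=np.load("f0.npy"); s=-.001; z=.2279
ctrl.move_l(P(.0044,.2282),vel=.02); ctrl.move_l(P(s,z),vel=.03); print(F(f0))
log=[]
while z>.2245:
    z-=.0003; ctrl.move_l(P(s,z),vel=.02); f=F(f0); log.append((s*1e3,z*1e3,*f))
    if f[2]>2 : break
    if abs(f[0])>2: s+=np.sign(f[0])*.0003
print(np.array(log),ctrl.current_tool_pos(),ctrl.current_t(),ctrl.current_wrist_torque())
E
```

```text
[0.3411 0.3777 0.2721]
[[ -1.     227.6     -0.9264  -0.0435   0.3699]
 [ -1.     227.3     -0.527   -0.3017   1.342 ]
 [ -1.     227.       0.8669  -0.5411  -0.0558]
 [ -1.     226.7     -0.0295  -0.1535   0.1792]
 [ -1.     226.4     -0.7534  -0.6945   0.9041]
 [ -1.     226.1     -2.5411  -0.2202   3.2239]] [0.5313 0.2164 0.2262] 26.9833 [-0.5242 -0.0568 -0.0518]
```

```bash
python3 - <<'E'
from h import *
f0=np.load("f0.npy"); s=-.0013; z=.2261; log=[]
for i in range(70):
    z-=.0002 if (z>.222 or z<.2145) else .0005
    ctrl.move_l(P(s,z),vel=.02); f=F(f0); log.append((s*1e3,z*1e3,*f))
    if f[2]>13 or np.linalg.norm(f)>16: print("limit"); break
    if z<.2142 and f[2]>4: print("floor"); break
    if z<.2122: break
    e=f[0]+1
    if abs(e)>1.5: s+=np.clip(e*5e-5,-.0003,.0003)
print(np.array(log),ctrl.current_tool_pos(),ctrl.current_t(),ctrl.current_wrist_torque())
E
```

```text
floor
[[ -1.3    225.9     -2.7058   0.2774   3.7118]
 [ -1.3853 225.7     -3.8516   1.4728   3.7874]
 [ -1.5279 225.5     -4.1429   0.4946   5.0113]
 [ -1.685  225.3     -5.2338   1.1516   4.9791]
 [ -1.8967 225.1     -3.9949  -0.3713   6.5926]
 [ -2.0465 224.9     -4.5437   0.1367   8.9223]
 [ -2.2236 224.7     -2.9808  -0.2616   9.9024]
 [ -2.3227 224.5     -2.2698  -0.375   10.7181]
 [ -2.3227 224.3     -2.522   -0.8873  11.6265]
 [ -2.3988 224.1     -2.3056  -0.5174  12.127 ]
 [ -2.3988 223.9     -0.894    0.4304  10.099 ]
 [ -2.3988 223.7     -1.0618   0.0458  11.0041]
 [ -2.3988 223.5     -0.8909   0.2682  10.1621]
 [ -2.3988 223.3     -1.2462  -0.1672  10.781 ]
 [ -2.3988 223.1     -0.7486   0.3246  10.3129]
 [ -2.3988 222.9     -1.1392   0.0776   9.3021]
 [ -2.3988 222.7     -0.5043   0.4684   8.6647]
 [ -2.3988 222.5     -0.599    0.9827   8.7754]
 [ -2.3988 222.3      0.4276   1.4716   8.4946]
 [ -2.3988 222.1      0.0232   0.8859   8.4207]
 [ -2.3988 221.9      2.0129   1.056    8.7349]
 [ -2.2481 221.4     -0.189    1.8496   6.0936]
 [ -2.2481 220.9      2.8705   2.2162 
[... 279 characters left out ...]
  0.8826  -0.4778]
 [ -1.7896 217.4     -1.0224   1.1052  -1.2351]
 [ -1.7896 216.9     -0.8288   0.0338  -2.0472]
 [ -1.7896 216.4      0.2446  -0.017   -1.3612]
 [ -1.7896 215.9      0.3073   0.3373  -0.3069]
 [ -1.7896 215.4      0.2007   0.8403  -0.1523]
 [ -1.7896 214.9      0.4097   1.1666   0.3027]
 [ -1.7896 214.4      1.893    0.4887   0.0862]
 [ -1.6449 214.2      0.742    0.6724   0.2379]
 [ -1.5578 214.      -0.4912   0.4374   0.4441]
 [ -1.5578 213.8      0.3402   0.0797   0.1011]
 [ -1.5578 213.6      0.7021  -0.3345   1.3724]
 [ -1.4727 213.4     -1.4465  -0.6341   3.3796]
 [ -1.4727 213.2     -1.6412  -1.321    8.1137]] [0.5313 0.216  0.2134] 37.4833 [-0.3778  0.3764  0.0194]
```

The rod is on the floor at TCP z 0.2134, the expected depth. Releasing now.

```bash
python3 - <<'E'
from h import *
x,y=P(-.00147,0)[:2]
ctrl.move_l([x,y,.2136],vel=.01)
ctrl.command_gripper(.45); print(ctrl.current_contact_force(),ctrl.current_grip_width())
ctrl.move_l([x,y,.235],vel=.04); ctrl.move_l([x,y,.36],vel=.12); ctrl.sleep(.3)
p=cam("wrist"); w=ctrl.read_camera("wrist"); a=ctrl.read_camera("side")[170:400,60:380]
rod=[x,y,.1895]; print(proj(p,rod),proj(p,[x,y,.2515]),ctrl.current_contact_force(),ctrl.current_t())
cv2.imwrite("pics/c5.png",np.hstack([cv2.resize(a,None,fx=1.25,fy=1.25),cv2.resize(w[180:295,210:410],(400,288))[:287]]))
E
```

```text
[0.2201 0.4059 0.7833] 0.452046394084999
[317.9813 221.1353] [318.0015 237.6507] [ 0.6012 -0.4579 -0.3428] 40.6083Traceback (most recent call last):
  File "<stdin>", line 8, in <module>
    return _nx.concatenate(arrs, 1, dtype=dtype, casting=casting)
           ~~~~~~~~~~~~~~~^^^^^^^^^^^^^^^^^^^^^^^^^^^^^^^^^^^^^^^
ValueError: all the input array dimensions except for the concatenation axis must match exactly, but along dimension 0, the array at index 0 has size 288 and the array at index 1 has size 287
```

```bash
python3 - <<'E'
from h import *
w=ctrl.read_camera("wrist"); a=ctrl.read_camera("side")[170:400,60:380]
cv2.imwrite("pics/c5.png",np.hstack([cv2.resize(a,(400,288)),cv2.resize(w[180:295,210:410],(400,288))]))
E
```

```text
(no output)
```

View pics/c5.png

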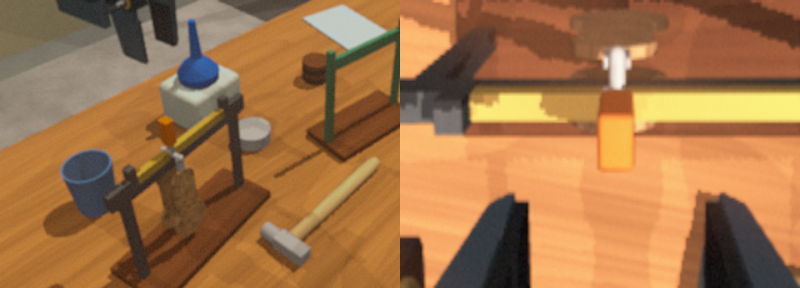

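The hanger stands upright in the notch. Its tab top is at about (318,238) in the wrist image, against (318.0,237.7) predicted for fully home. The gripper is clear and the bystanders have not moved.

```bash
python3 -c "
from bench import ctrl
ctrl.sign_off();print(ctrl.current_t())"
```

```text
the job is handed in; nothing more can be done
the job is handed in; nothing more can be done
```

The hanger is home in the brass rail's notch, past the catch, and released. I handed the job in at about 41 s of the 72 s allowed.

- **Move:** I took the hanger by its tab, lifted it straight up clear of the green rail and its stops, and set it on the brass rail about 45 mm short of the notch. I then slid it along with about 2–3 N of contact. First contact with the brass rail read about 11 N.
- **Notch:** The sliding pass went a few millimetres too far, because I lowered too slowly to feel the dip. It ran lightly over the catch and far side at no more than 7.6 N. I backed up about 5 mm and felt the rod dip about 2 mm and meet the catch.
- **Press:** The highest reading while pressing down was about 12 N, slightly above the stated 4–10 N. The rod passed the catch and reached the floor at tool height 0.2134 m, as expected. These are wrist readings, so the catch's squeeze against the notch wall was not measured separately. Readings were taken between small steps, so brief peaks could be higher.
- **Last checks:** In the final wrist image the tab top is within about 1 pixel of where it should be for fully home. The hanger hangs upright, the gripper is open and clear (contact under 1 N), and the bystanders in view look unmoved.
- **Disagreement:** The top and wrist cameras differed by about 2 mm and 0.8° on the brass rail's pose. I used the wrist camera, and the placing and the floor height fitted it.

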